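# Stow the scraper in its slot, then open the push-and-turn cleaner bottle

## Task

Set up the cleaning corner: lift the bench scraper out of the dish drainer and slide it blade down into the slot of the wooden block, fully home, and let go of it. Then open the cleaner bottle: press its safety cap down, keep it down while you twist it counter-clockwise (seen from above) until it is free, and lift it off. Finish while still holding the cap level, clear above the bottle, and leave everything else where it is.

Things in the scene. Friction and masses are not known exactly. Their poses are not given: they have to be found in the camera images.
- scraper: Bench scraper, standing upright at the start with its blade hanging in the drainer. Steel blade 100 long (x) x 3 thick (y) x 62 high (z), and on top of it a wooden bar handle 100 (x) x 24 (y) x 32 high (z). Origin: middle of the blade's lower edge, so blade z 0 to 60, handle z 60 to 92 mm (flat sides: grip it across y). About 0.18 kg. At the start the origin is 15 mm above the counter.
- drainer: Fixed white plastic dish drainer: base 130 (x) x 56 (y) mm with two parallel upright walls along x, 75 mm high, 16 mm apart; the scraper's handle rests on top of the walls. Origin: centre of the underside; x along the gap.
- block: Fixed solid wooden block 150 (x) x 64 (y) x 75 high (z) mm with one slot from its top, 111 long (x) x 9 wide (y) x 66 deep, rim chamfered 2 mm. Origin: centre of the underside; x along the slot. The slot is centred on the block. Fully home, the scraper's handle rests on the block's top with the scraper's origin 15 mm above the counter.
- block_hole0 (a point): Centre of the mouth of the block's slot, at the block's top (75 mm above the counter).
- bottle: Squat cleaner bottle, fixed upright in a steel foot (it can neither turn nor slide). Body diameter 80, shoulder up to 102 mm high, neck diameter 36 (45 over its lugs), mouth 138.5 mm above the counter. Origin: on the axis at the counter; z up. With the cap locked the x axes of cap and bottle agree.
- cap: Round push-and-turn cap on the bottle: 12-sided ribbed skirt 53 mm across the flats, 28 mm high, flat top. Origin: centre of its underside, z up; flats face +x and every 30 degrees from there. Locked, the underside is 122 mm and the top 150 mm above the counter. About 0.04 kg.
- cap_top (a point): Centre of the cap's flat top. Locked, a spring pushes the cap up with 5 N. Push it down at least 4.5 mm (7 mm is the bottom stop; 8 to 10 N) to leave its notch and, holding it down, turn it counter-clockwise seen from above: past 50 degrees (0.87 rad) it is free, springs up a little and lifts off, and stays free up to 145 degrees. Clockwise it is blocked.
- bottle_mouth (a point): Centre of the bottle's mouth, on its axis, 138.5 mm above the counter.
- mortar: Bystander: grey granite mortar with its pestle, 156 wide and 100 mm high, pestle end up to 160 mm. Origin: centre of the underside.
- bowl: Bystander: glass bowl, 140 wide, 60 mm high. Origin: centre of the underside.
- steamer_lid: Bystander: bamboo steamer lid, 190 wide, 66 mm high. Origin: centre of the underside.
- sieve: Bystander: steel sieve, 130 wide, 45 mm high, handle 130 mm long towards its +y. Origin: centre of the bowl's underside.
- saucer: Bystander: little sauce bowl, 60 wide, 20 mm high. Origin: centre of the underside.
- cup: Bystander: small white cup, 54 wide, 50 mm high. Origin: centre of the underside.
There are look-alikes about, which are no part of the job. Several things have the shape of the scraper; the one meant has the colours described above.

How it is judged:
By the outcome, as a careful person would: the job done as asked, in the order asked, and still so for the second after the job is handed in, while the arm keeps its last pose, push and grip.
It also fails if it takes over 61 s, if anything falls off the work surface, if the arm or the gripper's body presses on something with over 40 N, if the wrist force passes 120 N, or if a joint passes its speed limit or range.

## Robot

A 6-joint arm with a two-finger parallel gripper is mounted at the origin on the work surface. World frame = base frame: x ahead of the robot, y to its left, z up, the work surface at z = 0. Lengths are in mm, angles in rad, forces in N, time in s.
With the tool pointing down it reaches from about 250 to 775 mm from the base axis. Payload 4 kg.
Tool frame: the origin (TCP) lies midway between the tips of the shut fingers; the grasp point (between the pads) lies 19 mm behind it; z points along the fingers, y is the direction in which the jaws open and shut (so a half turn about z gives the same grasp; the last joint's range is limited). The gripper opens to 94 mm and grips with 3 to 60 N. Pads are 16 mm wide; open, the fingers measure 119 mm over their backs; the gripper's body (75 mm by 177 mm) begins 78 mm behind the grasp point.
Start: joints at [-1.374, 0.087, 1.371, -0, 1.684, -0.103], TCP at [162.428, -525.488, 205.506] pointing down, gripper open.
Joint ranges: [-3.1, 3.1], [-0.76, 2.03], [0.27, 2.55], [-1.08, 4.22], [0.17, 2.65], [-2.57, 2.57]. Speed limits (rad/s): [2.79, 2.79, 3.14, 3.14, 3.14, 3.14].

## Interface

Orientations are given as a rotation vector (axis times angle).
In Python, from rig import ctrl gives the robot as it stands.
- The arm moves only by the tool apply_moves, never from a script. Its argument "rows" is text: rows parted by semicolons, each of 7 numbers parted by spaces: the shift along the tool's x, y, z as a fraction of full scale, then the turn, a rotation vector about the tool's x, y, z as a fraction of full scale, then the opening, from -1 (shut) to 1 (fully open). In form: tx ty tz wx wy wz grip; .... A call has 1 to 10 rows; each row shifts and turns the commanded pose from where the row before left it, along the tool's axes as they then stand; what a row does not reach is not made up. Full scale, the value 1, is 0.02 m for a shift and 0.1 rad for a turn. A row lasts 1/12 s, in which the tool goes at most 41.7 mm and 7.16 degrees, less where a joint would pass 70% of its speed; a pose out of reach is approached as far as the arm can. A call with a number of a shift or a turn outside -1 to 1 is refused whole. A call with a gripper value outside its range is refused whole. The fingers move at their own pace and stop on an object; "newtons" is the grip in N (left out, the last holds). Time passes only in rows, so rows that do not move let the fingers close. It gives the time, the measured TCP pose, the force and the opening at its end, in the units of the state.
- ctrl.read_state(): the state, without advancing time (a new reading comes with each control period).
- ctrl.read_camera(name): name is "scene" or "top" or "wrist"; returns a dict with "img" (420x560x3 uint8, red, green, blue), "fx", "fy", "cx", "cy" (pixels), "R" (3x3) and "t" (3): a world point X has camera coordinates R X + t. Camera axes: x right, y down, z forward; pixel columns grow to the right and rows downward; lengths in mm; the calibration is good to about 2 mm. A picture is of the moment at which its call begins. There is no depth.
- ctrl.job_done(): hands the job in, once; it reports no verdict.
Trained networks look in a picture, given as the dict that the camera call returned (one of the last four; its "shot" number tells which), for a name from the list of things; names that differ only in an ending like _2 or _b are one class to them, and where a whole thing is asked for, a point or a joint stands for the part that bears it (a point fixed in the world has none). Each returns a list of dicts, best first, with "p" (0 to 1); they miss things now and then, are a little off and sometimes report something else, mostly with a low value. They report only what shows in the picture. A call takes as long as a camera call. They do not tell look-alikes from the thing itself.
- ctrl.regions_of(picture, name): "mask" (420x560 bool, what is visible of it) and "bbox" ([left, top, right, bottom] in pixels, round what is visible of it).
- ctrl.landmark_of(picture, name): "at" ([column, row] in pixels: a listed point, or the origin of a listed thing).
The state is a dict: "t": time; "joint_positions": joint angles; "dq": joint speeds; "effort": joint torques, N m; "position": TCP position; "ee_rot": TCP orientation; "ft_force": force on the tool from outside, world axes, zero at the start; "wrist_torque": the same for the moment, N m; "opening": finger opening in mm.
Only numpy, scipy, OpenCV 4.12 (cv2) and the standard library are available. Lean on these libraries where they do the work, as an engineer would, in place of code of your own. Each camera call takes 0.05 s, during which the arm holds its last target. There are 200 camera calls.

## Working session

There is one attempt and no reset: what is moved stays moved. The work goes in short steps, Python scripts to look and compute and a tool call to move; the robot and the scene stay as the last step left them, time stands still between calls to the robot, and variables do not carry over. Pictures are saved under pics/ and viewed, about 8 in all and at most 12, crops included, and the job is handed in when it is done.

Besides the shell and the picture viewer there is one more tool, called after "Call:" as name(argument=value, ...), one argument or row to a line, values as JSON. apply_moves: Moves the arm, as the interface text tells. Its arguments: {"type":"object","properties":{"rows":{"type":"string"},"newtons":{"type":"number"}},"required":["rows"]}

```bash
mkdir -p pics; cat > h.py <<'E'
import numpy as np, cv2
from rig import ctrl
def ray(c,px):
    d=np.array([(px[0]-c["cx"])/c["fx"],(px[1]-c["cy"])/c["fy"],1.]);R=np.array(c["R"]);t=np.array(c["t"])
    return -R.T@t, R.T@d
def atz(c,px,z):
    o,d=ray(c,px); return o+d*(z-o[2])/d[2]
def proj(c,X):
    p=np.array(c["R"])@np.array(X,float)+np.array(c["t"]); return np.array([c["fx"]*p[0]/p[2]+c["cx"],c["fy"]*p[1]/p[2]+c["cy"]])
def save(c,n,crop=None,s=1):
    i=c["img"][:,:,::-1]
    if crop: i=i[crop[1]:crop[3],crop[0]:crop[2]]
    cv2.imwrite("pics/"+n,cv2.resize(i,None,fx=s,fy=s,interpolation=cv2.INTER_CUBIC))
E
python3 - <<'E'
from h import *
ims=[ctrl.read_camera(n) for n in("scene","top")]
for c,n in zip(ims,("scene","top")):
    save(c,n+"0.png",s=1.4); print(n,-np.array(c["R"]).T@np.array(c["t"]),c["fx"])
    for k,z in (("scraper",15),("drainer",0),("block",0),("block_hole0",75),("bottle",0),("cap",122),("cap_top",150)):
        for r in ctrl.landmark_of(c,k)[:4]: print(k,np.round(r["at"],1),round(r["p"],2),np.round(atz(c,r["at"],z),1))
print(ctrl.read_state())
E
```

```text
scene [ 905.10883969  520.93828049 1103.62990308] 435.4751702298571
scraper [375.5 213.3] 0.94 [296.3 203.6  15. ]
scraper [262.1 215.6] 0.78 [563.6  16.1  15. ]
scraper [235.9 192.6] 0.71 [580.3 -92.9  15. ]
scraper [232.9 300.7] 0.32 [770.2 174.6  15. ]
drainer [262.7 216.6] 0.7 [559.4  12.8   0. ]
block [225.6 150.8] 0.7 [ 514.3 -250.8    0. ]
block [340.7 248.6] 0.32 [444.3 224.3   0. ]
block_hole0 [224.2 128.9] 0.6 [ 498.  -271.2   75. ]
bottle [335.  273.6] 0.6 [505.4 271.1   0. ]
cap [342.8 253. ] 0.87 [498.9 269.1 122. ]
cap [222.9 128. ] 0.46 [ 517.8 -240.1  122. ]
cap_top [344.8 249.6] 0.62 [500.7 272.5 150. ]
cap_top [340.5 251.5] 0.39 [512.3 270.1 150. ]
top [ 439.7425733    44.42744735 1011.92325944] 395.232900221639
scraper [229.9 327.7] 0.96 [278.2 191.   15. ]
scraper [296.3 211.1] 0.9 [564.8  23.5  15. ]
scraper [349.6 208.5] 0.63 [ 569.6 -111.9   15. ]
drainer [296.4 212. ] 0.66 [564.3  22.9   0. ]
block [412.1 232.9] 0.72 [ 506.7 -271.6    0. ]
block_hole0 [423.3 233.6] 0.81 [ 499.7 -274.4   75. ]
cap [192.1 238.5] 0.81 [492.1 261.7 122. ]
cap_top [186.  232.9] 0.91 [502.9 268.5 150. ]
{'t': 0.8, 'joint_positions': array([-1.37410109e+00,  8.71553228e-02,  1.37068070e+00, -2.41254410e-05,
        1.68362008e+00, -1.03085431e-01]), 'dq': array([ 0.00069853,  0.00121736,  0.00024737, -0.00040629,  0.00253197,
       -0.00065379]), 'effort': array([-3.03438640e-05, -3.39988768e+01, -3.02577281e+01,  7.19380053e-02,
        2.34603882e-02,  2.24688790e-06]), 'position': array([ 162.41913835, -525.48778615,  205.54012602]), 'ee_rot': array([ 3.10623207e+00,  4.69108315e-01, -2.75761592e-05]), 'ft_force': array([-0.65118002,  0.57728351,  0.82181906]), 'wrist_torque': array([-0.00944669, -0.04941568, -0.02626223]), 'opening': 94.00262355266106}
```

View pics/scene0.png

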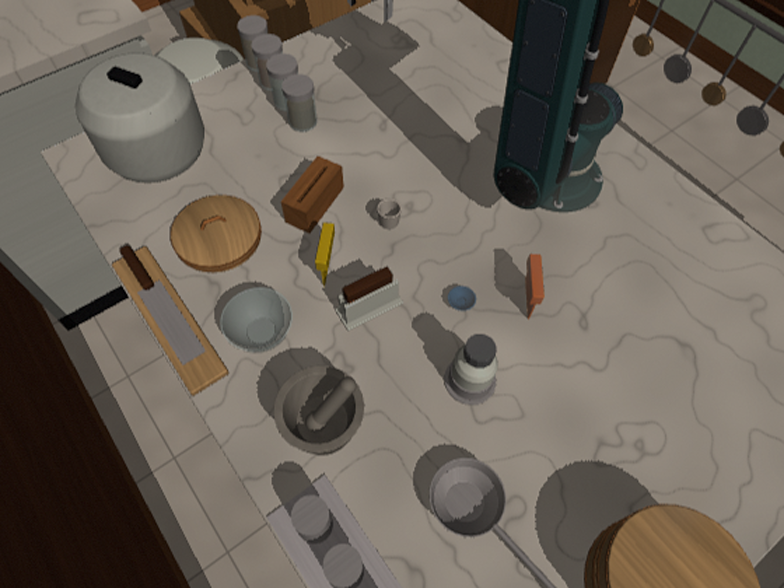

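View pics/top0.png

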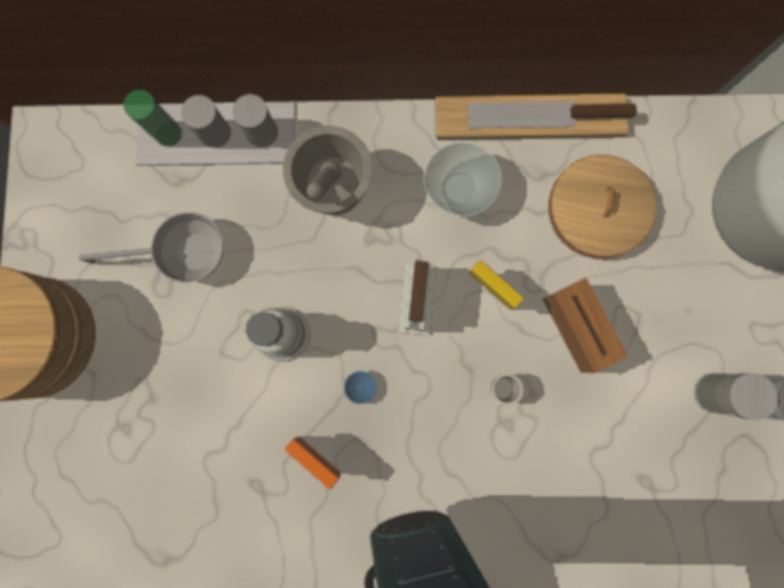

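The one meant is the brown wooden handle over a steel blade, standing in the white drainer at scene about (262,205) and top about (297,209). The yellow scraper at scene (232,178) and the orange one at (382,200) have the wrong colours. I'll confirm this in a crop and measure from two views.

```bash
cat > m.py <<'E'
from h import *
def rect(c,lo,hi,win,z):
    """minAreaRect in the world plane z of pixels in the HSV range inside the window"""
    hsv=cv2.cvtColor(c["img"],cv2.COLOR_RGB2HSV); m=cv2.inRange(hsv,np.array(lo),np.array(hi))
    w=np.zeros_like(m); x0,y0,x1,y1=[int(v) for v in win]; w[y0:y1,x0:x1]=m[y0:y1,x0:x1]
    n,l,s,_=cv2.connectedComponentsWithStats(w); k=1+np.argmax(s[1:,4]); 
    ct=cv2.findContours((l==k).astype(np.uint8),cv2.RETR_EXTERNAL,cv2.CHAIN_APPROX_NONE)[0][0][:,0]
    P=np.array([atz(c,p,z)[:2] for p in ct],np.float32); r=cv2.minAreaRect(P)
    (a,b),(d,e),g=r
    ang=np.radians(g if d>e else g+90)
    return np.round([a,b,max(d,e),min(d,e)],1), round((ang+np.pi/2)%np.pi-np.pi/2,3), s[k,4]
E
python3 - <<'E'
from m import *
c=ctrl.read_camera("top"); s=ctrl.read_camera("scene")
hsv=cv2.cvtColor(c["img"],cv2.COLOR_RGB2HSV)
for p in((298,200),(405,225),(425,235),(420,232),(430,248)): print(p,hsv[p[1],p[0]])
print(rect(c,(0,60,20),(20,255,120),(275,170,330,245),107))
print(rect(c,(0,60,40),(25,255,255),(380,190,460,280),75))
for k in("mortar","bowl","steamer_lid","sieve","saucer","cup"):
    for r in ctrl.landmark_of(c,k)[:1]: print(k,np.round(r["at"],1),round(r["p"],2),np.round(atz(c,r["at"],0),1))
a=s["img"][160:250,205:305];b=c["img"][165:265,260:460]
cv2.imwrite("pics/crop.png",np.hstack([cv2.resize(a,(333,300)),cv2.resize(b,(460,300))])[:,:,::-1])
E
```

```text
(298, 200) [ 11 108  87]
(405, 225) [ 13 142 129]
(425, 235) [ 14 142 131]
(420, 232) [ 13 115  80]
(430, 248) [ 13 122  92]
(array([562.3,  19.6,  98.4,  21.3]), np.float64(-0.117), np.int32(387))
(array([ 500.3, -261.6,  153. ,   87. ]), np.float64(0.439), np.int32(2340))
mortar [238.8 133.5] 0.91 [775.7 172.2   0. ]
bowl [295.9 208.6] 0.18 [573.2  24.1   0. ]
steamer_lid [428.  149.1] 0.88 [ 725.8 -324.3    0. ]
sieve [258.6 277.6] 0.71 [398.3 121.1  -0. ]
saucer [257.  275.3] 0.7 [404.1 125.1   0. ]
cup [358.4 274.7] 0.98 [ 402.7 -131.1    0. ]
```

View pics/crop.png

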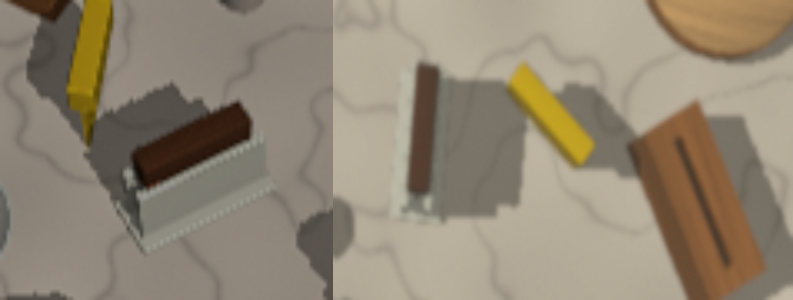

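The crop confirms it: brown handle in the white drainer, with the yellow look-alike beside it. Next I'll check how the wrist camera is mounted and work out a viewing pose for the block.

```bash
cat >> h.py <<'E'
from scipy.spatial.transform import Rotation as Ro
def Rt(s=None): return Ro.from_rotvec((s or ctrl.read_state())["ee_rot"])
def psi(s=None):
    x=Rt(s).as_matrix()[:,0]; return np.arctan2(x[1],x[0])
def go(pos,ps,s=None):
    """units (of 20 mm, 0.1 rad) in present tool axes to reach TCP pos; then turn to yaw ps; also tilt error"""
    s=s or ctrl.read_state(); R=Rt(s)
    T=Ro.from_matrix(np.array([[np.cos(ps),np.sin(ps),0],[np.sin(ps),-np.cos(ps),0],[0,0,-1]]).T.T) 
    d=R.inv().apply(np.array(pos)-s["position"])/20; w=(R.inv()*T).as_rotvec()/.1
    print("t",round(s["t"],2),"pos",np.round(s["position"],1),"psi",round(psi(s),4),"F",np.round(s["ft_force"],1),"open",round(s["opening"],1),"shift",np.round(d,2),"turn",np.round(w,2))
E
python3 - <<'E'
from h import *
c=ctrl.read_camera("wrist"); s=ctrl.read_state(); R=Rt(s).as_matrix()
o=-np.array(c["R"]).T@np.array(c["t"])
print("cam in tool",R.T@(o-s["position"]),"\naxes",np.round(R.T@np.array(c["R"]).T,3),c["fx"],c["cx"],c["cy"])
go((440,-300,250),.48); 
E
```

```text
cam in tool [  69.18269616   -0.97068837 -179.80475798] 
axes [[ 0.    -0.97  -0.241]
 [ 1.    -0.     0.001]
 [-0.001 -0.241  0.97 ]] 308.06417664327233 282.6610590699927 210.4725311251806
t 1.25 pos [ 162.4 -525.5  205.5] psi 0.2998 F [-0.2 -0.2 -0.4] open 94.2 shift [16.59 -6.67 -2.22] turn [ 0.  -0.  -1.8]
```

Call:
apply_moves(
  rows="1 -0.4 -0.1 0 0 0 1;1 -0.4 -0.1 0 0 0 1;1 -0.4 -0.1 0 0 0 1;1 -0.4 -0.1 0 0 0 1;1 -0.4 -0.1 0 0 0 1;1 -0.4 -0.1 0 0 0 1;1 -0.4 -0.1 0 0 0 1;1 -0.4 -0.1 0 0 0 1;1 -0.4 -0.1 0 0 0 1;1 -0.4 -0.1 0 0 0 1",
)

```text
t: 2.08
position: [330.6, -389.2, 225.7]
ee_rot: [3.106, 0.469, 0.0]
ft_force: [-1.1, -0.2, 0.3]
opening: 94.2
```

Call:
apply_moves(
  rows="1 -0.4 0 0 0 0 1;1 -0.4 0 0 0 0 1;1 -0.4 0 0 0 0 1;1 -0.4 0 0 0 0 1;1 -0.4 0 0 0 0 1;1 -0.4 0 0 0 0 1;0 0 0 0 0 -0.6 1;0 0 0 0 0 -0.6 1;0 0 0 0 0 -0.6 1;0 0 0 0 0 0 1",
)

```text
t: 2.92
position: [430.5, -308.5, 225.5]
ee_rot: [3.051, 0.749, -0.0]
ft_force: [-0.2, -0.6, -0.6]
opening: 94.1
```

```bash
python3 - <<'E'
from m import *
c=ctrl.read_camera("wrist"); save(c,"w1.png",s=1.4); t=ctrl.read_camera("top")
for k,z in (("block",0),("block_hole0",75),("scraper",15)):
    for r in ctrl.landmark_of(c,k)[:3]: print(k,np.round(r["at"],1),round(r["p"],2),np.round(atz(c,r["at"],z),1))
go((562,20,205),-.117)
E
```

```text
block [282.2 119.4] 0.82 [ 507.  -266.9    0. ]
block_hole0 [281.7 118.2] 0.56 [ 505.  -267.5   75. ]
scraper [193.3   2.1] 0.77 [ 572. -121.   15.]
t 3.17 pos [ 430.3 -308.8  225.5] psi 0.4787 F [0.3 0.2 0.5] open 93.9 shift [ 13.42 -11.56   1.02] turn [ 0.   -0.    5.96]
```

View pics/w1.png

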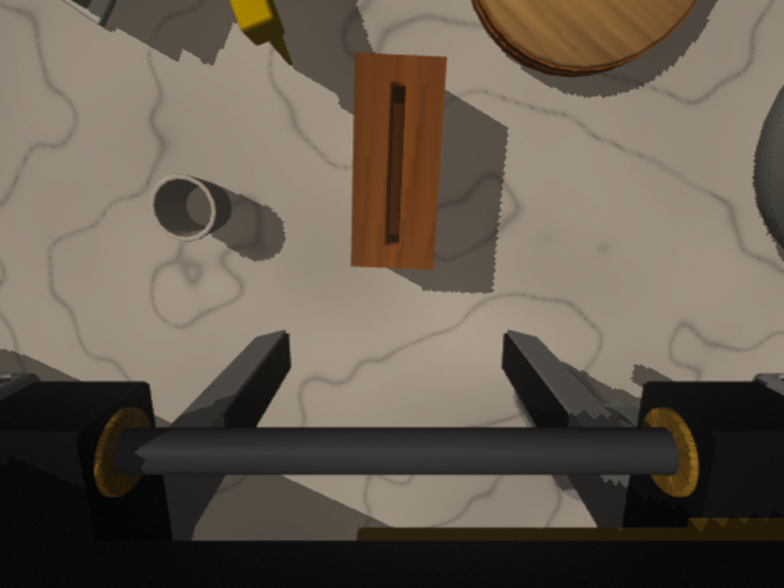

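The block's slot runs from about (396,90) to (392,240) in this view, with the block between x 352 and 445. I'll fit both.

```bash
python3 - <<'E'
from m import *
c=ctrl.read_camera("wrist"); hsv=cv2.cvtColor(c["img"],cv2.COLOR_RGB2HSV)
print(hsv[115,274:292].tolist(), hsv[70,283],hsv[165,283],hsv[115,262])
B=rect(c,(0,100,70),(25,255,255),(240,30,330,200),75); print("block outer",B)
v=hsv[:,:,2]
for th in(85,95,105): print("slot",th,rect(c,(0,0,0),(180,255,th),(264,55,300,178),75))
E
```

```text
[[12, 190, 113], [12, 187, 109], [13, 186, 78], [13, 173, 56], [12, 172, 46], [13, 182, 56], [12, 180, 65], [12, 183, 67], [12, 185, 66], [12, 184, 65], [12, 184, 65], [12, 181, 62], [12, 185, 62], [12, 192, 106], [13, 196, 117], [12, 191, 116], [12, 193, 115], [13, 191, 115]] [ 13 163  36] [ 13 182  66] [ 12 182  98]
block outer (array([ 504.6, -268.9,  150.7,   64.6]), np.float64(0.44), np.int32(8465))
slot 85 (array([ 504.1, -267.6,  114.6,   11. ]), np.float64(0.438), np.int32(1225))
slot 95 (array([ 504.2, -267.6,  114.6,   11.7]), np.float64(0.439), np.int32(1307))
slot 105 (array([ 504.9, -265.8,  117. ,   18.1]), np.float64(0.47), np.int32(1482))
```

Call:
apply_moves(
  rows="0.78 -0.95 0 0 0 0 1;0.78 -0.95 0 0 0 0 1;0.78 -0.95 0 0 0 0 1;0.78 -0.95 0 0 0 0 1;0.78 -0.95 0 0 0 0 1;0.78 -0.95 0 0 0 0 1;0.78 -0.95 0 0 0 0 1;0.78 -0.95 0 0 0 0 1;0.78 -0.95 0 0 0 0 1;0.78 -0.95 0 0 0 0 1",
)

```text
t: 4.05
position: [481.1, -67.0, 225.6]
ee_rot: [3.052, 0.745, 0.001]
ft_force: [0.2, 0.3, 0.1]
opening: 93.7
```

Call:
apply_moves(
  rows="0.78 -0.95 0 0 0 0 1;0.78 -0.95 0 0 0 0 1;0.78 -0.95 0 0 0 0 1;0.78 -0.95 0 0 0 0 1;0 0 0 0 0 1 1;0 0 0 0 0 1 1;0 0 0 0 0 1 1;0 0 0 0 0 1 1;0 0 0 0 0 1 1;0 0 0 0 0 1 1",
)

```text
t: 4.88
position: [501.3, 28.1, 225.5]
ee_rot: [3.135, -0.197, 0.0]
ft_force: [0.2, -0.3, -0.8]
opening: 93.8
```

```bash
python3 - <<'E'
from m import *
c=ctrl.read_camera("wrist"); save(c,"w2.png",s=1.4)
for k,z in (("drainer",0),("scraper",15)):
    for r in ctrl.landmark_of(c,k)[:3]: print(k,np.round(r["at"],1),round(r["p"],2),np.round(atz(c,r["at"],z),1))
p=proj(c,(562,20,107)); print(p)
print(rect(c,(0,50,15),(20,255,120),(p[0]-70,max(0,p[1]-100),p[0]+70,p[1]+100),107))
go((562,20,205),-.117)
E
```

```text
drainer [281.  144.3] 0.61 [557.1  23.6   0. ]
drainer [109.4 210.5] 0.34 [499.2 265.4   0. ]
scraper [387.  114.9] 0.91 [ 576.1 -108.5   15. ]
scraper [188.3 337.4] 0.88 [302.1 191.9  15. ]
scraper [280.9 138.4] 0.81 [564.7  22.7  15. ]
[283.57440539 142.25564189]
(array([563.1,  20.8,  99.6,  23.4]), np.float64(-0.116), np.int32(2716))
t 5.03 pos [501.3  28.  225.5] psi -0.1182 F [-0.1  0.3 -0.1] open 94.2 shift [3.06 0.04 1.03] turn [ 0.   -0.   -0.01]
```

View pics/w2.png

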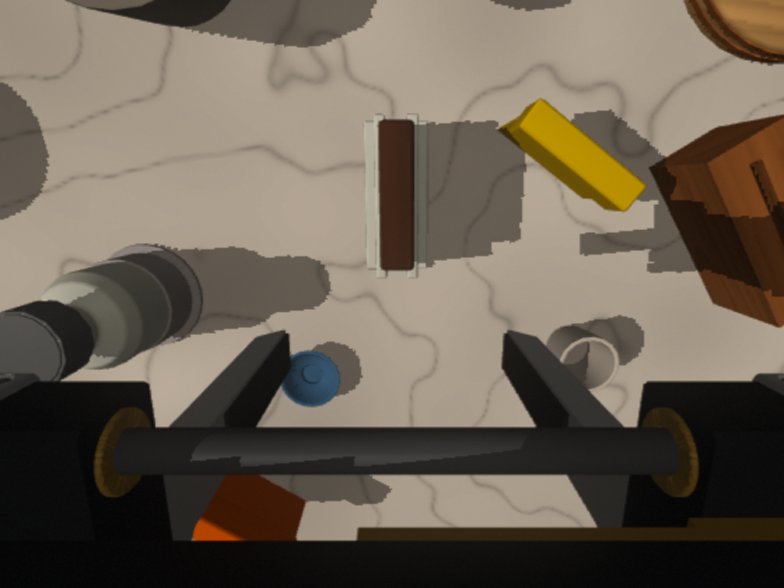

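Call:
apply_moves(
  rows="1 0 0 0 0 0 1;1 0 0 0 0 0 1;1 0 0 0 0 0 1;0.1 0 1 0 0 0 1;0 0 1 0 0 0 1;0 0 1 0 0 0 1;0 0 1 0 0 0 1;0 0 1 0 0 0 1;0 0 1 0 0 0 1;0 0 1 0 0 0 1",
  newtons=30,
)

```text
t: 5.87
position: [562.8, 20.6, 84.5]
ee_rot: [3.136, -0.185, 0.0]
ft_force: [0.3, 0.7, -0.2]
opening: 94.3
```

Call:
apply_moves(
  rows="0 0 0.28 0 0 0 1;0 0 0 0 0 0 1;0 0 0 0 0 0 -1;0 0 0 0 0 0 -1;0 0 0 0 0 0 -1;0 0 0 0 0 0 -1;0 0 0 0 0 0 -1;0 0 0 0 0 0 -1;0 0 0 0 0 0 -1;0 0 0 0 0 0 -1",
)

```text
t: 6.7
position: [562.9, 20.6, 80.0]
ee_rot: [3.136, -0.189, 0.0]
ft_force: [-0.4, -0.3, -0.3]
opening: 44.1
```

Call:
apply_moves(
  rows="0 0 0 0 0 0 -1;0 0 0 0 0 0 -1;0 0 0 0 0 0 -1;0 0 0 0 0 0 -1;0 0 0 0 0 0 -1;0 0 -0.2 0 0 0 -1;0 0 -0.5 0 0 0 -1;0 0 -0.8 0 0 0 -1;0 0 -0.8 0 0 0 -1;0 0 -0.8 0 0 0 -1",
)

```text
t: 7.53
position: [562.7, 20.8, 142.9]
ee_rot: [-3.136, 0.188, 0.001]
ft_force: [-0.3, 0.4, -3.0]
opening: 23.6
```

Call:
apply_moves(
  rows="0 0 -0.8 0 0 0 -1;0 0 -0.8 0 0 0 -1;0 0 -0.8 0 0 0 -1;0 0 -0.8 0 0 0 -1;0 0 0 0 0 -1 -1;0 0 0 0 0 -1 -1;0 0 0 0 0 -1 -1;0 0 0 0 0 -1 -1;0 0 0 0 0 -1 -1;0 0 0 0 0 -0.56 -1",
)

```text
t: 8.37
position: [562.8, 20.8, 206.5]
ee_rot: [-3.066, -0.686, -0.0]
ft_force: [-0.4, -0.3, -2.1]
opening: 23.9
```

```bash
python3 - <<'E'
from m import *
go((504.3,-268,215),.439)
E
```

```text
t 8.37 pos [562.8  20.8 206.5] psi 0.4401 F [-0.4 -0.3 -2.1] open 23.9 shift [-8.8  11.82 -0.43] turn [ 0.   -0.    0.01]
```

Call:
apply_moves(
  rows="-0.73 0.98 0 0 0 0 -1;-0.73 0.98 0 0 0 0 -1;-0.73 0.98 0 0 0 0 -1;-0.73 0.98 0 0 0 0 -1;-0.73 0.98 0 0 0 0 -1;-0.73 0.98 0 0 0 0 -1;-0.73 0.98 0 0 0 0 -1;-0.73 0.98 0 0 0 0 -1;-0.73 0.98 0 0 0 0 -1;-0.73 0.98 0 0 0 0 -1",
)

```text
t: 9.2
position: [512.8, -219.7, 206.6]
ee_rot: [3.067, 0.679, 0.001]
ft_force: [1.2, -0.5, -2.0]
opening: 24.0
```

Call:
apply_moves(
  rows="-0.75 1 0 0 0 0 -1;-0.75 1 0 0 0 0 -1;0 0 1 0 0 0 -1;0 0 1 0 0 0 -1;0 0 0 0 0 0 -1",
)

```text
t: 9.62
position: [500.6, -266.8, 161.7]
ee_rot: [-3.062, -0.676, 0.009]
ft_force: [-0.7, -0.7, -2.8]
opening: 23.8
```

```bash
python3 - <<'E'
from m import *
go((504.3,-268,150),.439)
c=ctrl.read_camera("wrist"); save(c,"w3.png",s=1.4)
B=rect(c,(0,100,70),(25,255,255),(180,100,400,420),75); print("block outer",B)
s=ctrl.read_camera("scene"); p=proj(s,(504,-268,90)); save(s,"s3.png",[int(p[0]-60),int(p[1]-70),int(p[0]+60),int(p[1]+40)],5)
E
```

```text
t 9.62 pos [ 500.6 -266.8  161.7] psi 0.4347 F [-0.7 -0.7 -2.8] open 23.8 shift [0.14 0.14 0.58] turn [-0.07  0.04 -0.04]
block outer (array([ 517.6, -262.8,  121.7,   64.5]), np.float64(0.441), np.int32(7110))
```

View pics/w3.png

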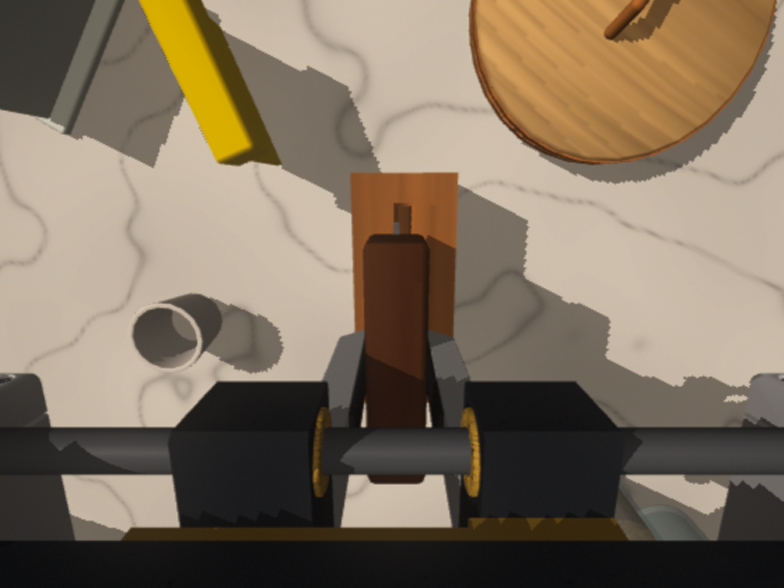

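View pics/s3.png

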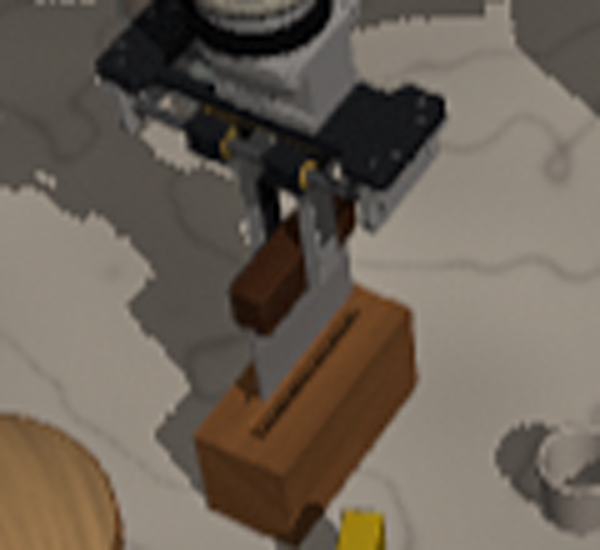

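The blade hangs right over the slot, and the centre lines agree within about 1 mm. I'll let it settle before descending.

Call:
apply_moves(
  rows="0 0 0 0 0 0 -1;0 0 0 0 0 0 -1",
)

```text
t: 9.88
position: [503.8, -267.7, 167.9]
ee_rot: [3.065, 0.68, 0.003]
ft_force: [-0.2, -0.2, -1.7]
opening: 23.3
```

```bash
python3 - <<'E'
from m import *
go((504.3,-268.1,150),.439)
E
```

```text
t 9.88 pos [ 503.8 -267.7  167.9] psi 0.4365 F [-0.2 -0.2 -1.7] open 23.3 shift [0.01 0.02 0.9 ] turn [ 0.03 -0.02 -0.03]
```

Call:
apply_moves(
  rows="0 0.02 0.5 0 0 0 -1;0 0 0.5 0 0 0 -1;0 0 0.3 0 0 0 -1;0 0 0.3 0 0 0 -1;0 0 0.3 0 0 0 -1;0 0 0 0 0 0 -1",
)

```text
t: 10.38
position: [502.5, -267.7, 125.8]
ee_rot: [-3.066, -0.679, 0.003]
ft_force: [-0.3, -0.0, -1.8]
opening: 23.6
```

```bash
python3 - <<'E'
from m import *
go((504.3,-268.1,80),.439)
E
```

```text
t 10.38 pos [ 502.5 -267.7  125.8] psi 0.4359 F [-0.3 -0.  -1.8] open 23.6 shift [0.08 0.06 2.29] turn [-0.02  0.02 -0.03]
```

Call:
apply_moves(
  rows="0 0.02 0.4 0 0 0 -1;0 0 0.4 0 0 0 -1;0 0 0.4 0 0 0 -1;0 0 0.4 0 0 0 -1;0 0 0.3 0 0 0 -1;0 0 0.1 0 0 0 -1;0 0 0 0 0 0 -1;0 0 0 0 0 0 -1",
)

```text
t: 11.05
position: [503.3, -268.3, 87.9]
ee_rot: [3.067, 0.679, 0.0]
ft_force: [0.3, 0.2, -1.4]
opening: 23.6
```

```bash
python3 - <<'E'
from m import *
go((504.3,-268.1,80),.439)
E
```

```text
t 11.05 pos [ 503.3 -268.3   87.9] psi 0.4358 F [ 0.3  0.2 -1.4] open 23.6 shift [0.05 0.01 0.4 ] turn [ 0.   -0.   -0.03]
```

Call:
apply_moves(
  rows="0 0 0.15 0 0 0 -1;0 0 0.15 0 0 0 -1;0 0 0.1 0 0 0 -1;0 0 0.05 0 0 0 -1;0 0 0 0 0 0 -1;0 0 0 0 0 0 -1",
)

```text
t: 11.55
position: [503.5, -268.5, 79.8]
ee_rot: [3.066, 0.679, 0.001]
ft_force: [-0.7, 0.8, 4.1]
opening: 23.7
```

Call:
apply_moves(
  rows="0 0 0 0 0 0 1;0 0 0 0 0 0 1;0 0 0 0 0 0 1;0 0 0 0 0 0 1;0 0 0 0 0 0 1;0 0 -0.5 0 0 0 1;0 0 -1 0 0 0 1;0 0 -1 0 0 0 1;0 0 -1 0 0 0 1;0 0 -1 0 0 0 1",
)

```text
t: 12.38
position: [503.3, -268.3, 170.6]
ee_rot: [3.067, 0.679, 0.001]
ft_force: [0.7, 0.6, 0.5]
opening: 87.1
```

Call:
apply_moves(
  rows="0 0 -1 0 0 0 1;0 0 -1 0 0 0 1;0 0 -1 0 0 0 1;0 0 0 0 0 0 1;0 0 0 0 0 0 1",
)

```text
t: 12.8
position: [503.9, -268.7, 230.7]
ee_rot: [3.065, 0.679, 0.004]
ft_force: [0.5, -0.9, -0.8]
opening: 93.7
```

```bash
python3 - <<'E'
from m import *
c=ctrl.read_camera("wrist"); s=ctrl.read_camera("scene");p=proj(s,(504,-268,90))
print(rect(c,(0,50,10),(20,255,80),(200,150,400,330),107))
a=cv2.resize(c["img"],(400,300));b=cv2.resize(s["img"][int(p[1]-45):int(p[1]+45),int(p[0]-60):int(p[0]+60)],(400,300))
cv2.imwrite("pics/home.png",np.hstack([a,b])[:,:,::-1])
t=ctrl.read_camera("top")
for k,z in(("cap",122),("cap_top",150)):
  for r in ctrl.landmark_of(t,k)[:2]: print(k,np.round(r["at"],1),round(r["p"],2),np.round(atz(t,r["at"],z),1))
go((440,250,240),.3)
E
```

```text
(array([ 509.4, -275.1,  104.1,   42.6]), np.float64(0.434), np.int32(4015))
cap [189.1 235.8] 0.6 [498.3 268.6 122. ]
cap_top [185.  234.2] 0.85 [500.1 270.6 150. ]
t 13.05 pos [ 502.6 -267.9  226.9] psi 0.4358 F [-1.2  0.6  0.5] open 93.7 shift [  8.09 -24.8   -0.6 ] turn [-0.03  0.02  1.36]
```

View pics/home.png

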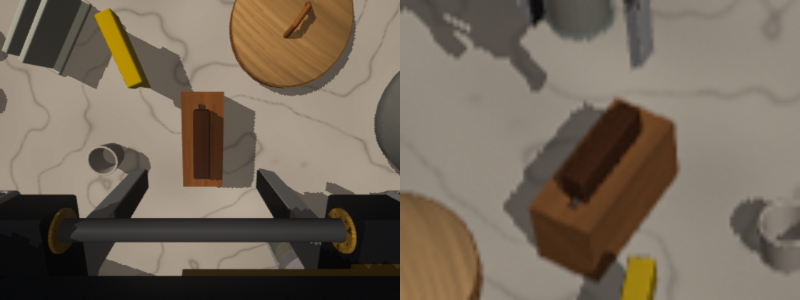

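The scraper is home: its handle sits flat on the block and lines up with the slot. Now the cap.

Call:
apply_moves(
  rows="0.32 -1 -0.1 0 0 0 1;0.32 -1 -0.1 0 0 0 1;0.32 -1 -0.1 0 0 0 1;0.32 -1 -0.1 0 0 0 1;0.32 -1 -0.1 0 0 0 1;0.32 -1 -0.1 0 0 0 1;0.32 -1 0 0 0 0 1;0.32 -1 0 0 0 0 1;0.32 -1 0 0 0 0 1;0.32 -1 0 0 0 0 1",
)

```text
t: 13.88
position: [476.2, -58.9, 239.7]
ee_rot: [-3.067, -0.679, 0.003]
ft_force: [0.6, 0.7, -0.1]
opening: 94.0
```

Call:
apply_moves(
  rows="0.32 -1 0 0 0 0 1;0.32 -1 0 0 0 0 1;0.32 -1 0 0 0 0 1;0.32 -1 0 0 0 0 1;0.32 -1 0 0 0 0 1;0.32 -1 0 0 0 0 1;0.32 -1 0 0 0 0 1;0.32 -1 0 0 0 0 1;0.32 -1 0 0 0 0 1;0.32 -1 0 0 0 0 1",
)

```text
t: 14.72
position: [449.7, 149.2, 239.7]
ee_rot: [3.067, 0.679, -0.003]
ft_force: [-0.2, 0.2, 0.4]
opening: 94.1
```

Call:
apply_moves(
  rows="0.32 -1 0 0 0 0 1;0.32 -1 0 0 0 0 1;0.32 -1 0 0 0 0 1;0.32 -1 0 0 0 0 1;0.32 -0.8 0 0 0 0.4 1;0 0 0 0 0 1 1;0 0 0 0 0 0 1;0 0 0 0 0 0 1",
)

```text
t: 15.38
position: [438.5, 248.8, 239.9]
ee_rot: [3.106, 0.467, -0.003]
ft_force: [-0.1, -0.3, -0.5]
opening: 93.8
```

```bash
python3 - <<'E'
from m import *
go((500,270,240),.3)
c=ctrl.read_camera("wrist"); p=proj(c,(500,270,150)); print(p)
for k,z in(("cap",122),("cap_top",150)):
  for r in ctrl.landmark_of(c,k)[:2]: print(k,np.round(r["at"],1),round(r["p"],2),np.round(atz(c,r["at"],z),1))
r=ctrl.regions_of(c,"cap"); print(r[0]["p"],r[0]["bbox"])
x,y=int(p[0]),int(p[1]); save(c,"cap.png",[x-60,max(0,y-60),x+60,y+60],5)
E
```

```text
t 15.38 pos [438.5 248.8 239.9] psi 0.2986 F [-0.1 -0.3 -0.5] open 93.8 shift [ 3.25 -0.11 -0.01] turn [ 0.    0.02 -0.01]
[280.98366673 138.77648078]
cap [284.1 139.2] 0.65 [500.  267.1 122. ]
cap_top [281.5 140.2] 0.79 [499.  269.2 150. ]
cap_top [358.9 233.1] 0.4 [440.3 176.8 150. ]
0.97 [253.6, 107.4, 317.5, 170.2]
```

View pics/cap.png

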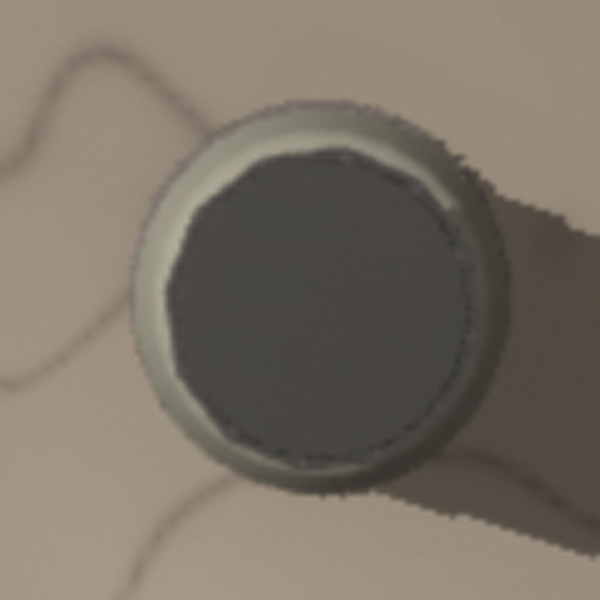

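```bash
cat > capfit.py <<'E'
from m import *
from scipy.optimize import least_squares
def capfit(c,p0,z=150):
    """subpixel edge of the dark top along world rays, 12-gon fitted: x,y,apothem,flat angle"""
    g=cv2.GaussianBlur(cv2.cvtColor(c["img"],cv2.COLOR_RGB2GRAY),(0,0),.7).astype(np.float32)
    th=np.linspace(0,2*np.pi,360,endpoint=False); r=np.arange(21,31,.1)
    P=np.array([[proj(c,(p0[0]+q*np.cos(t),p0[1]+q*np.sin(t),z)) for q in r] for t in th],np.float32)
    v=cv2.remap(g,P[:,:,0],P[:,:,1],cv2.INTER_CUBIC)
    d=np.gradient(v,axis=1); i=d.argmax(1); ok=(d.max(1)>np.median(d.max(1))*.5)&(i>3)&(i<len(r)-4)
    E=np.c_[p0[0]+r[i]*np.cos(th),p0[1]+r[i]*np.sin(th)][ok]
    def f(q):
        D=E-q[:2]; a=np.arctan2(D[:,1],D[:,0])-q[3]; a=(a+np.pi/12)%(np.pi/6)-np.pi/12
        return np.hypot(*D.T)*np.cos(a)-q[2]
    s=min((least_squares(f,[*p0,26.5,k],loss="soft_l1",f_scale=.3) for k in np.arange(0,np.pi/6,.1)),key=lambda s:s.cost)
    return np.round([*s.x[:3],s.x[3]%(np.pi/6),s.cost,ok.sum()],3)
E
python3 - <<'E'
from capfit import *
c=ctrl.read_camera("wrist"); print(capfit(c,(499.5,269.5)))
c=ctrl.read_camera("top"); print(capfit(c,(499.5,269.5)))
E
```

```text
[4.99763e+02 2.67173e+02 2.62320e+01 4.29000e-01 1.26620e+01 2.16000e+02]
[4.98931e+02 2.64964e+02 2.71270e+01 3.75000e-01 4.78220e+01 2.17000e+02]
```

Call:
apply_moves(
  rows="0.8 0 0 0 0 0 1;0.8 0 0 0 0 0 1;0.8 0 0.5 0 0 0 1;0.8 0 0.5 0 0 0 1;0 0 0.6 0 0 -0.7 1;0 0 0.6 0 0 -0.6 1;0 0 0.6 0 0 0 1;0 0 0.6 0 0 0 1;0 0 0 0 0 0 1;0 0 0 0 0 0 1",
)

```text
t: 16.52
position: [499.6, 267.2, 172.0]
ee_rot: [3.071, 0.662, -0.003]
ft_force: [1.2, 0.5, 0.7]
opening: 93.9
```

```bash
python3 - <<'E'
from capfit import *
c=ctrl.read_camera("wrist"); f=capfit(c,(499.8,267.2)); print(f); print(capfit(c,f[:2]))
save(c,"cap2.png",s=1.4)
go((f[0],f[1],132),.43)
E
```

```text
[5.01102e+02 2.67359e+02 2.72400e+01 4.06000e-01 2.44310e+01 2.51000e+02]
[5.02061e+02 2.67272e+02 2.79400e+01 3.94000e-01 3.64770e+01 2.76000e+02]
t 16.57 pos [500.1 267.5 173.1] psi 0.4251 F [ 0.6  0.  -0.3] open 93.8 shift [0.04 0.02 2.05] turn [ 0.   -0.   -0.05]
```

View pics/cap2.png

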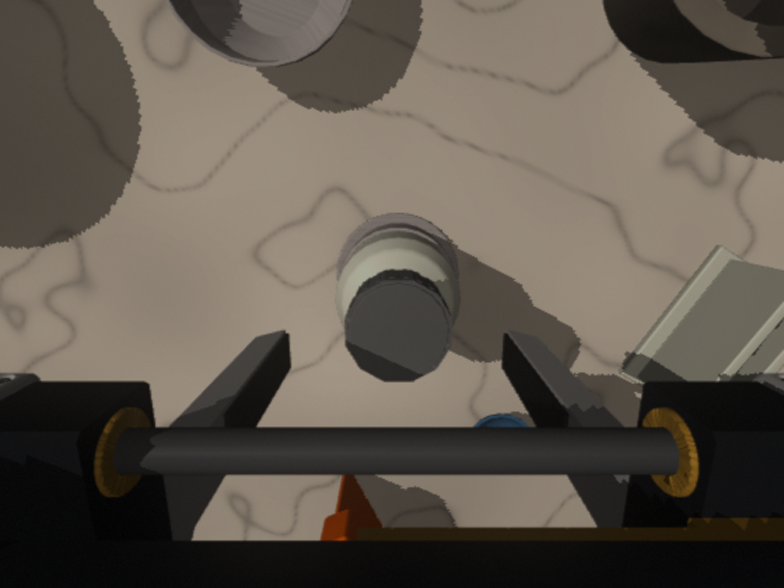

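Call:
apply_moves(
  rows="0 0 0.6 0 0 0 1;0 0 0.6 0 0 0 1;0 0 0.6 0 0 0 1;0 0 0.6 0 0 0 1;0 0 0.25 0 0 0 1;0 0 0 0 0 0 1;0 0 0 0 0 0 1",
)

```text
t: 17.15
position: [499.9, 267.4, 119.1]
ee_rot: [3.07, 0.664, -0.002]
ft_force: [0.2, 0.3, -0.3]
opening: 94.2
```

Call:
apply_moves(
  rows="0 0 0 0 0 0 -1;0 0 0 0 0 0 -1;0 0 0 0 0 0 -1;0 0 0 0 0 0 -1;0 0 0 0 0 0 -1;0 0 0 0 0 0 -1;0 0 0 0 0 0 -1;0 0 0 0 0 0 -1;0 0 0 0 0 0 -1;0 0 0 0 0 0 -1",
  newtons=45,
)

```text
t: 17.98
position: [500.6, 266.9, 120.0]
ee_rot: [3.07, 0.663, 0.001]
ft_force: [1.2, -2.4, 1.5]
opening: 52.6
```

```bash
python3 - <<'E'
from m import *
s=ctrl.read_state(); go((500,267.2,119),.42,s); print(s["wrist_torque"],s["joint_positions"])
E
```

```text
t 17.98 pos [500.6 266.9 120. ] psi 0.4254 F [ 1.2 -2.4  1.5] open 52.6 shift [-0.02 -0.02  0.05] turn [ 0.01 -0.    0.05]
[-0.53407328 -0.21704061 -0.05515731] [ 3.90776217e-01  1.57004189e-01  1.46356154e+00 -1.30202935e-03
  1.52070159e+00  1.53621100e+00]
```

Call:
apply_moves(
  rows="0 0 0.1 0 0 0 -1;0 0 0.1 0 0 0 -1;0 0 0.1 0 0 0 -1;0 0 0 0 0 0 -1;0 0 0 0 0 0 -1;0 0 0 0 0 0 -1",
)

```text
t: 18.48
position: [500.6, 267.2, 115.6]
ee_rot: [3.07, 0.663, 0.003]
ft_force: [-0.9, -3.1, 7.0]
opening: 52.5
```

Call:
apply_moves(
  rows="0 0 0.05 0 0 0 -1;0 0 0.05 0 0 0 -1;0 0 0 0 0 0 -1;0 0 0 0 0 0 -1;0 0 0 0 0 0 -1",
)

```text
t: 18.9
position: [500.7, 267.2, 114.0]
ee_rot: [3.07, 0.663, 0.003]
ft_force: [-1.8, -4.6, 7.9]
opening: 52.5
```

Call:
apply_moves(
  rows="0 0 0.04 0 0 0 -1;0 0 0 0 0 -0.3 -1;0 0 0 0 0 -0.5 -1;0 0 0 0 0 -0.5 -1;0 0 0 0 0 -0.5 -1;0 0 0 0 0 0 -1",
)

```text
t: 19.4
position: [500.2, 268.1, 113.3]
ee_rot: [-2.997, -0.94, -0.003]
ft_force: [-2.8, -3.1, 8.7]
opening: 52.6
```

```bash
python3 - <<'E'
from m import *
s=ctrl.read_state(); go((500.4,267.2,114),1.5,s); print(s["wrist_torque"])
c=ctrl.read_camera("wrist"); save(c,"turn.png",[180,150,380,330],4)
E
```

```text
t 19.4 pos [500.2 268.1 113.3] psi 0.6077 F [-2.8 -3.1  8.7] open 52.6 shift [-0.02  0.04 -0.03] turn [ 0.01 -0.02 -8.92]
[-0.47547401  0.46659611  0.05534897]
```

View pics/turn.png

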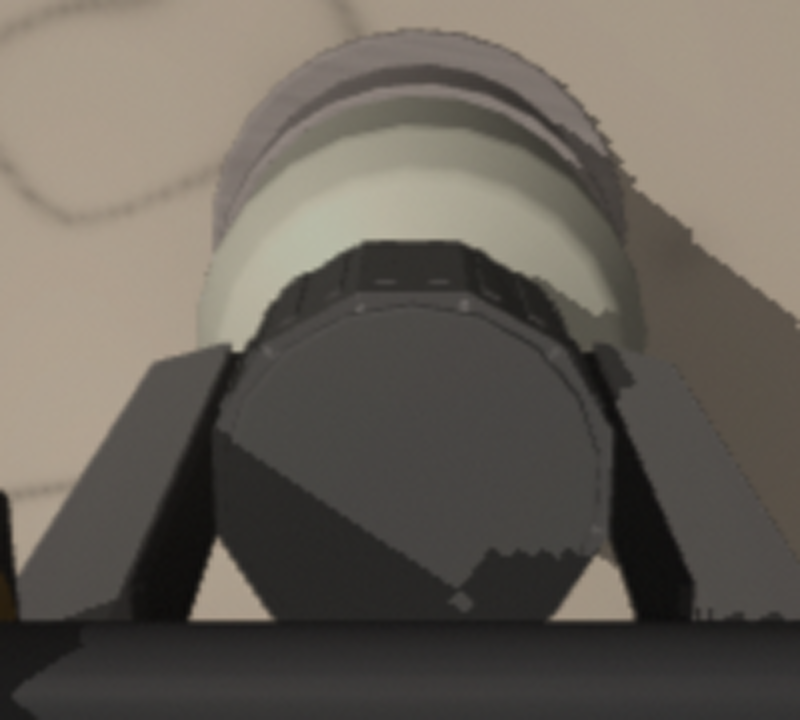

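The cap's flats stay square with the jaws (front flat about 360–460 at row 240), so it is turning with the gripper. I'll carry on turning.

Call:
apply_moves(
  rows="0 0 0 0 0 -0.8 -1;0 0 0 0 0 -0.9 -1;0 0 0 0 0 -0.9 -1;0 0 0 0 0 -0.9 -1;0 0 0 0 0 -0.9 -1;0 0 0 0 0 -0.9 -1;0 0 0 0 0 0 -1",
)

```text
t: 20.03
position: [499.9, 268.3, 113.2]
ee_rot: [-2.645, -1.694, -0.002]
ft_force: [-2.5, -1.9, 9.5]
opening: 52.7
```

Call:
apply_moves(
  rows="0 0 0 0 0 -0.9 -1;0 0 0 0 0 -0.9 -1;0 0 0 0 0 -0.9 -1;0 0 0 0 0 -0.9 -1;0 0 0 0 0 -0.7 -1;0 0 0 0 0 0 -1;0 0 0 0 0 0 -1",
)

```text
t: 20.62
position: [500.2, 268.1, 113.3]
ee_rot: [2.226, 2.217, 0.003]
ft_force: [-3.2, -1.3, 9.0]
opening: 52.5
```

```bash
python3 - <<'E'
from capfit import *
s=ctrl.read_state(); go((500.4,267.2,114),1.6,s); print(s["wrist_torque"])
c=ctrl.read_camera("wrist"); save(c,"turn2.png",[180,150,380,330],4)
E
```

```text
t 20.62 pos [500.2 268.1 113.3] psi 1.5664 F [-3.2 -1.3  9. ] open 52.5 shift [-0.05  0.01 -0.03] turn [ 0.02 -0.01 -0.34]
[-0.4356866   0.41757486  0.09407647]
```

View pics/turn2.png

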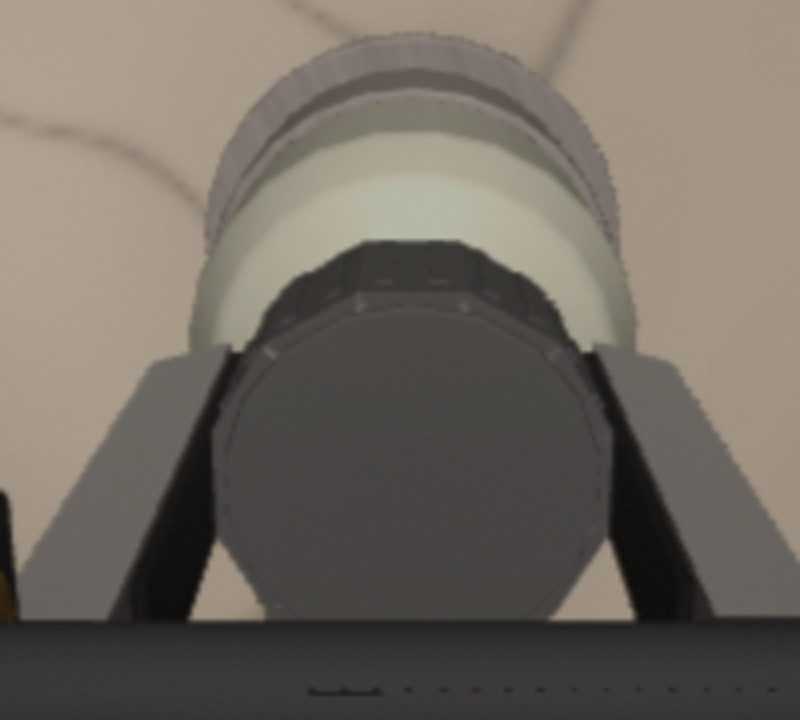

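The cap is still square in the jaws after 1.14 rad (65°). I'll lift gently first.

Call:
apply_moves(
  rows="0 0 -0.2 0 0 0 -1;0 0 -0.2 0 0 0 -1;0 0 -0.2 0 0 0 -1;0 0 -0.2 0 0 0 -1;0 0 0 0 0 0 -1;0 0 0 0 0 0 -1",
)

```text
t: 21.17
position: [499.8, 267.8, 126.5]
ee_rot: [-2.226, -2.216, 0.001]
ft_force: [0.6, -0.4, -1.3]
opening: 52.3
```

Call:
apply_moves(
  rows="0 0 -0.4 0 0 0 -1;0 0 -0.6 0 0 0 -1;0 0 -0.6 0 0 0 -1;0 0 -0.6 0 0 0 -1;0 0 -0.6 0 0 0 -1;0 0 -0.6 0 0 0 -1;0 0 -0.4 0 0 0 -1;0 0 -0.2 0 0 0 -1;0 0 0 0 0 0 -1;0 0 0 0 0 0 -1",
)

```text
t: 22.0
position: [500.1, 267.5, 206.9]
ee_rot: [-2.227, -2.216, 0.0]
ft_force: [-0.5, -0.6, -1.3]
opening: 52.6
```

```bash
python3 - <<'E'
from m import *
go((500.4,267.2,206),1.566)
s=ctrl.read_camera("scene"); p=proj(s,(500,267,150));q=proj(s,(504,-268,85));x,y=map(int,p);u,v=map(int,q)
a=cv2.resize(s["img"][y-90:y+50,x-70:x+70],(400,400)); b=cv2.resize(s["img"][v-50:v+90,u-30:u+110],(400,400))
cv2.imwrite("pics/end.png",np.hstack([a,b])[:,:,::-1])
E
```

```text
t 22.0 pos [500.1 267.5 206.9] psi 1.5658 F [-0.5 -0.6 -1.3] open 52.6 shift [-0.02  0.02  0.04] turn [-0.  0. -0.]
```

The picture limit is reached, so the last checks are numeric.

```bash
python3 - <<'E'
from capfit import *
t=ctrl.read_camera("top"); w=ctrl.read_camera("wrist")
print("handle",rect(t,(0,60,10),(20,255,85),(395,195,450,275),107))
for c,k,z in((t,"scraper",15),(t,"cup",0),(w,"cap",208),(w,"cap_top",236),(t,"bottle_mouth",138.5)):
  for r in ctrl.landmark_of(c,k)[:4]: print(k,round(r["p"],2),np.round(atz(c,r["at"],z),1))
s=ctrl.read_state(); print(s["opening"],s["position"],s["ft_force"])
print(ctrl.job_done())
E
```

```text
handle (array([ 469.8, -230. ,  100.9,   17.2]), np.float64(0.448), np.int32(290))
scraper 0.95 [ 572.7 -110.    15. ]
scraper 0.7 [272.7 192.2  15. ]
scraper 0.65 [ 506.5 -260.9   15. ]
scraper 0.29 [ 503.7 -262.8   15. ]
cup 0.82 [ 410.5 -131.1    0. ]
cap 0.6 [500.7 267.9 208. ]
cap_top 0.68 [498.5 270.6 236. ]
bottle_mouth 0.89 [503.6 262.6 138.5]
52.43339152314006 [500.01335279 267.46392137 206.63108713] [ 0.28601368  0.05653866 -0.35246818]
the job is handed in; nothing more can be done
None
```

I handed the job in at about 22 s of robot time. The scraper is in the block's slot and released, and the arm is still holding the cap level above the bottle.

- **Scraper:** I took the brown-handled one out of the drainer, left the yellow and orange look-alikes alone, and lowered it into the slot until it touched bottom. The downward contact force was about 4 N at the expected height. A picture after release showed the handle flat on the block and in line with the slot.
- **Cap:** I pressed it about 6.5 mm down (8–9.5 N) and turned it 65° counter-clockwise while holding it down. It came free with no resistance. It is about 87 mm above its locked height, still gripped with the fingers 52.5 mm apart, and the tool is level.

**Final checks:**
- The 12-picture limit was reached, so I couldn't view the last scene picture, and the end state rests on numbers only.
- The detector put the scraper at about (506, −261) mm, near the slot at (504, −268) mm, and the cap in the gripper at (501, 268) mm.
- My colour-based handle fit disagreed, giving (470, −230) mm and only 17 mm wide. It probably picked up the block's shaded side, and I discounted it.
- The detector placed the cup at x = 410 mm, against 403 mm at the start. The arm never went near it, so I took that as detector noise. I didn't re-check the other bystanders' positions.

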